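# Rinse-dip the pastry brush and snap it into its drying clips

### The job

Pick up the purple brush by its square grip and dip its bristle tip briefly into the mouth of the ceramic jug. Then lay the brush over the drying rack with the bristles above the blue drip tray and the square grip midway between the two spring clips, and press it straight down until both clips have snapped over the handle and it is fully home; let go. Leave the jug, the bottle and the sugar bowl standing where they are.

Things in the scene. Friction and masses are not known exactly. Their poses are not given: they have to be found in the camera images.
- brush: Purple silicone pastry brush, 205 mm long, 90 g, loose, first lying in the spoon rest. Origin: on the handle's axis in the middle of its square grip, the place to grasp. x runs to the bristles, z up as it lies. Square grip 44 mm long (x), 22 wide (y), 20 high; beside it the handle is a round bar 18 mm thick, x = -80 to 71 mm. Bristle head x = 69 to 125 mm, 34 mm wide (y), 16 thick.
- brush_tip (a point): Bristle tip: the middle of the brush's far end, 125 mm from the origin along the brush's +x.
- neck_head (a point): Point on the handle's axis 47 mm from the brush's origin towards the bristles: the round neck that goes into the clip by the drip tray. Axes as the brush.
- neck_tail (a point): Point on the handle's axis 47 mm from the brush's origin away from the bristles: the round neck that goes into the other clip. Axes as the brush.
- rest: Dark wooden spoon rest, fixed, 150 x 50 mm, base 5 mm thick, with two saddles 14 mm long at x = -47 and +47 mm (tops 34 mm high, 34 mm wide); open between them. Origin: centre of its underside; x as the brush's at first, z up. The brush's axis lies 35 mm above the shelf in it.
- rack: Drying rack, fixed: grey base 56 mm wide, 5 mm thick, x = -68 to 157 mm, two steel spring clips opening upward at x = -47 and +47 mm, and a blue drip tray 80 x 70 mm (x = 71 to 151 mm, top 17 mm above the shelf) at the +x end. Origin: centre of the underside, midway between the clips; x along the clips to the tray, z up. 80 mm is free between the clips.
- rack_seat (a point): Where the brush's origin comes to lie when home: midway between the clips, 40 mm above the shelf. Axes as the rack. Each clip is 14 mm long (x) with a springy jaw at +y and -y; mouth 32 mm wide at the top (63 mm up), 12 mm between the lips (49 mm up). Pressing both necks in takes 10 to 20 N straight down, then the lips snap over them; a brush merely laid on lies 17 mm higher.
- jug: Terracotta-red squat ceramic jug with a blue handle, loose, 450 g, empty, 104 mm wide at the rim, 70 mm high, walls 5 mm, inner floor 6 mm up, handle on its +y side reaching 79 mm from the axis. Origin: centre of its underside, z up.
- jug_rim (a point): Centre of the jug's mouth, level with the rim, 70 mm above the shelf; inner radius 47 mm here and about 44 mm half-way down.
- bottle: Empty amber glass bottle, standing, loose, 68 mm wide, 200 mm high; bystander. Origin: centre of its underside.
- sugar_bowl: Stainless sugar bowl with shut hinged lid, loose, 100 mm wide, 91 mm high; bystander. Origin: centre of its underside.
- turntable: Two-tier white plastic turntable with jars, 230 mm wide, 205 mm high, fixed; bystander. Origin: centre of its underside.

How it is judged:
By the outcome, as a careful person would: the job done as asked, in the order asked, and still so for the second after the job is handed in, with the robot touching nothing.
It also fails if it takes over 48 s, if anything falls off the work surface, if the arm or the gripper's body presses on something with over 40 N, if the wrist force passes 120 N, or if a joint passes its speed limit or range.

### The arm

A 6-joint arm with a two-finger parallel gripper is mounted at the origin on the work surface. World frame = base frame: x ahead of the robot, y to its left, z up, the work surface at z = 0. Lengths are in mm, angles in rad, forces in N, time in s.
With the tool pointing down it reaches from about 300 to 775 mm from the base axis. Payload 14.6 kg.
Tool frame: the origin (TCP) lies on the centre line of the jaws, within the pads' length; the fingertips stand 19 mm ahead of it and the grasp point (between the pads) is the TCP (bot.tip_reach is the distance from the TCP to the fingertips, in mm); y points along the fingers, x is the direction in which the jaws open and shut, and the axes are right-handed (so a half turn about y gives the same grasp; the last joint's range is limited). The gripper opens to 85 mm and grips with 20 to 120 N. Pads are 22 mm wide; open, the fingers measure 114 mm over their backs; the gripper's body (76 mm by 85 mm) begins 54 mm behind the grasp point. The pads swing forward as they close: fully open they stand 13 mm farther back than shut.
Start: joints at [1.063, 0.3, 1.521, -0, 1.321, -0.067], TCP at [234.661, 497.417, 250.281] pointing down, gripper open.
Joint ranges: [-3.03, 3.03], [-0.79, 2.21], [0.23, 2.52], [-1.04, 4.18], [0, 3.07], [-2.55, 2.55]. Speed limits (rad/s): [2.22, 2.22, 2.57, 3.14, 3.14, 3.14].

### API

Orientations are given as a unit quaternion [w, x, y, z].
In Python, from rig import bot gives the robot as it stands. Calls block until the motion is done:
- bot.move_to(position, orientation): joint-space move of the TCP to a pose.
- bot.servo_line(position, attitude=None, speed=150, until_force=None): straight line of the TCP; attitude=None keeps the orientation; speed is the mean speed in mm/s. With until_force (N) it stops when the force on the tool has changed by that much, and returns True; else False.
- bot.move_joints(angles): joint-space move.
- bot.move_gripper(opening, grip_force=None): finger opening in mm; grip_force is the grip in N (None keeps the last); returns when the fingers have stopped.
- bot.dwell(seconds).
- bot.ik(position, orientation): joint angles nearest the present ones, or None.
- bot.read_state(): the state.
- bot.read_camera(name): name is "scene" or "top" or "wrist"; returns a dict with "image" (480x640x3 uint8, blue, green, red), "depth" (480x640 float32, mm along the optical axis (not along the pixel's ray), 0 where there is no reading), "fovy" (degrees; the focal length in pixels is half the picture's height over the tangent of half this angle, whatever the lens; pixels are square), "cx", "cy" (the principal point, pixels), "k1" (the pictures are not rectified: a ray, as slopes to the right and down, at radius r is drawn at 1 + k1 r^2 times it, then the intrinsics apply), "eye" and "attitude" of the camera in the world; the wrist camera has in their place "mount" (4x4, takes a point from camera to tool coordinates, whose origin is the TCP and whose axes are the tool frame's). Camera axes: x right, y down, z forward; pixel columns grow to the right and rows downward; lengths in mm; the calibration is good to about 2 mm. A picture is of the moment at which its call begins: read the wrist's pose just before it.
A pose or a line that the arm cannot do raises bot.MotionError and nothing moves.
- bot.finish_job(): hands the job in, once; it reports no verdict.
The state is a dict: "clock": time; "joint_positions": joint angles; "qvel": joint speeds; "effort": joint torques, N m; "ee_pos": TCP position; "tool_rot": TCP orientation; "ft_force": force on the tool from outside, world axes, zero at the start; "moment": the same for the moment, N m; "grip_width": finger opening in mm.
Only numpy, scipy, OpenCV 4.12 (cv2) and the standard library are available. Lean on these libraries where they do the work, as an engineer would, in place of code of your own. Each camera call takes 0.05 s, during which the arm holds its last target.

## Working session

There is one attempt and no reset: what is moved stays moved. The work goes in short steps, each a Python script; the robot and the scene stay as the last script left them, time stands still between calls to the robot, and variables do not carry over. Pictures are saved under pics/ and viewed, and the job is handed in when it is done.

```bash
ls; mkdir -p pics; cat > h.py <<'E'
import numpy as np, cv2, json, pickle
from scipy.spatial.transform import Rotation as R
from rig import bot
def cam(name):
    s=bot.read_state(); c=bot.read_camera(name)
    if 'mount' in c:
        w,x,y,z=s['tool_rot']; T=np.eye(4); T[:3,:3]=R.from_quat([x,y,z,w]).as_matrix(); T[:3,3]=s['ee_pos']
        c['T']=T@np.array(c['mount'])
    else:
        T=np.eye(4); a=np.array(c['attitude'])
        T[:3,:3]=a if a.shape==(3,3) else R.from_quat([a[1],a[2],a[3],a[0]]).as_matrix()
        T[:3,3]=c['eye']; c['T']=T
    return c
def ray(c,u,v):
    u=np.asarray(u,float);v=np.asarray(v,float)
    f=240/np.tan(np.radians(c['fovy'])/2)
    K=np.array([[f,0,c['cx']],[0,f,c['cy']],[0,0,1]])
    p=cv2.undistortPoints(np.stack([u.ravel(),v.ravel()],-1)[:,None,:],K,np.array([c['k1'],0,0,0.]),None,None,None) if False else None
    xd=(u-c['cx'])/f; yd=(v-c['cy'])/f; x,y=xd,yd
    for _ in range(20):
        k=1+c['k1']*(x*x+y*y); x=xd/k;y=yd/k
    return np.stack([x,y,np.ones_like(x)],-1)
def pts(c):
    v,u=np.mgrid[0:480,0:640]
    P=ray(c,u,v)*c['depth'][...,None]
    return P@c['T'][:3,:3].T+c['T'][:3,3]
def onz(c,u,v,z):
    d=ray(c,u,v)@c['T'][:3,:3].T; o=c['T'][:3,3]
    return o+d*((z-o[2])/d[...,2])[...,None]
def save(c,n): pickle.dump(c,open(n,'wb'))
def load(n): return pickle.load(open(n,'rb'))
E
python3 - <<'E'
from h import *
for n in ('scene','top','wrist'):
    c=cam(n); save(c,n+'0.pkl'); cv2.imwrite(f'pics/{n}0.png',c['image'])
    print(n,c['fovy'],c['k1'],c['T'].round(2).tolist())
s=bot.read_state();print(s)
E
```

```text
pics
scene 48.33658128804026 0.021241290253683133 [[-0.74, 0.5, -0.44, 1278.95], [0.67, 0.54, -0.51, 871.3], [-0.02, -0.67, -0.74, 1301.06], [0.0, 0.0, 0.0, 1.0]]
top 45.49182608766902 0.0020310018920559154 [[0.0, -1.0, 0.07, 484.25], [-1.0, -0.0, -0.01, 39.72], [0.01, -0.07, -1.0, 1458.1], [0.0, 0.0, 0.0, 1.0]]
wrist 62.906645750929705 -0.06260018155794839 [[0.43, 0.86, 0.29, 161.63], [0.9, -0.4, -0.14, 532.17], [0.0, 0.32, -0.95, 374.1], [0.0, 0.0, 0.0, 1.0]]
{'clock': 0.15, 'joint_positions': array([ 1.06343795e+00,  3.00354840e-01,  1.52141101e+00,  1.21991807e-05,
        1.32070379e+00, -6.66210970e-02]), 'qvel': array([ 0.00031408, -0.0021004 , -0.00327369,  0.00227939,  0.00090253,
       -0.00045137]), 'effort': array([ 5.24154457e-04, -5.43666136e+01, -3.61887145e+01, -4.05406524e-05,
        3.20557396e-03,  4.95101006e-05]), 'ee_pos': array([234.57053112, 497.30288988, 249.85703292]), 'tool_rot': array([-0.59705911,  0.59734821,  0.37833851, -0.37888719]), 'ft_force': array([-0.17592335,  1.01629558,  0.47320611]), 'moment': array([ 0.00920535, -0.01237196, -0.02078253]), 'grip_width': 85.20308047754195}
```

View pics/top0.png

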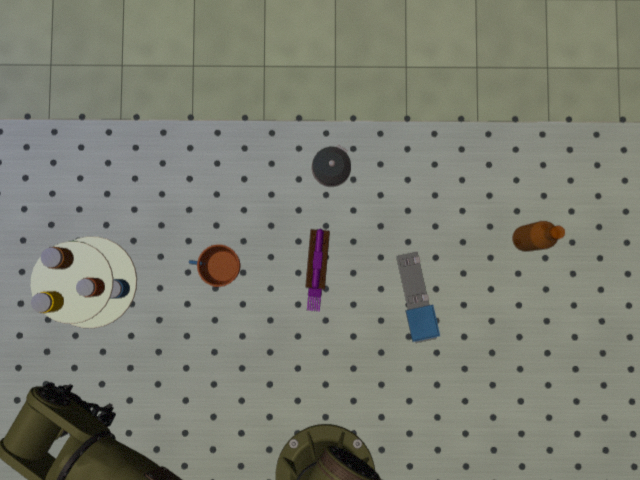

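View pics/scene0.png

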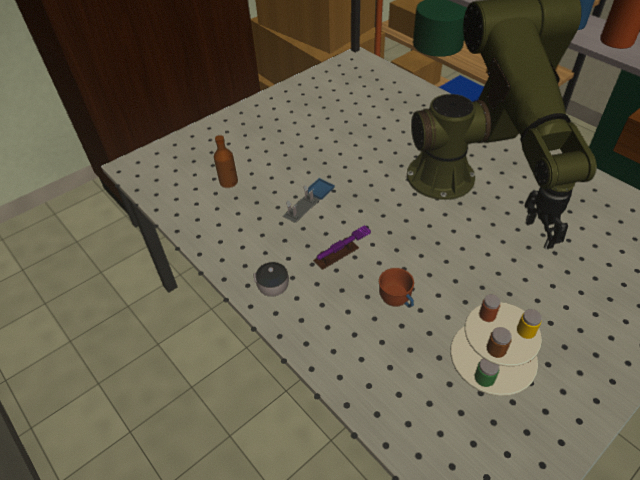

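View pics/wrist0.png

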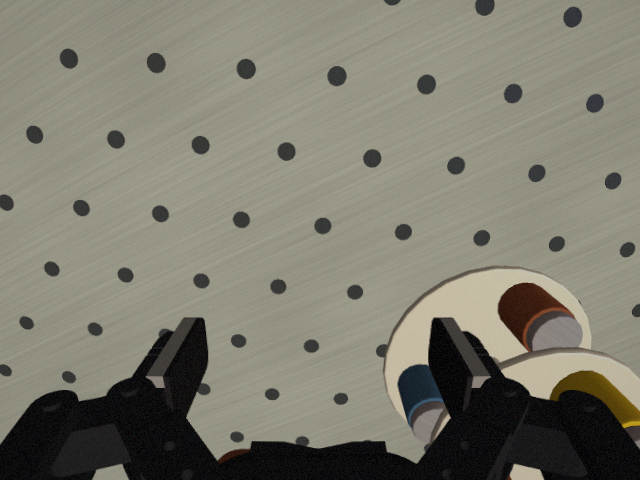

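The top view shows the brush at about (317,262) with its bristles down-image at (314,305), the rack at (412,278) with its tray at (423,323), the jug at (218,265), the bowl at (331,166) and the bottle at (532,237). Next I'll enlarge the top view.

```bash
python3 - <<'E'
from h import *
c=load('top0.pkl'); im=c['image']
a=cv2.resize(im[215:325,290:350],None,fx=5,fy=5,interpolation=cv2.INTER_CUBIC)
b=cv2.resize(im[240:350,385:455],None,fx=5,fy=5,interpolation=cv2.INTER_CUBIC)
cv2.imwrite('pics/crop1.png',np.hstack([a,np.zeros((550,20,3),np.uint8),b]))
d=c['depth']; P=pts(c)
hsv=cv2.cvtColor(im,cv2.COLOR_BGR2HSV)
def fit(m,name):
    v,u=np.nonzero(m); p=P[v,u]; ok=d[v,u]>0; p=p[ok]
    (cx,cy),(w,h),an=cv2.minAreaRect(np.stack([u,v],-1).astype(np.float32))
    print(name,len(u),'px',cx,cy,w,h,an,'mean',p.mean(0).round(1),'z pct',np.percentile(p[:,2],[5,50,95]).round(1))
    q=p[:,:2]-p[:,:2].mean(0); e,V=np.linalg.eigh(q.T@q); t=q@V[:,1]; print('  axis',V[:,1],t.min(),t.max())
    return p
v,u=np.mgrid[0:480,0:640]
H,S,V_=hsv[...,0],hsv[...,1],hsv[...,2]
fit((H>135)&(H<160)&(S>100)&(u>290)&(u<350)&(v>215)&(v<325),'brush')
fit((H>95)&(H<120)&(S>100)&(u>385)&(u<455)&(v>290)&(v<350),'tray')
p=fit((S>100)&(H<15)&(u>190)&(u<245)&(v>235)&(v<295),'jug')
print(P[[20,400,300,200],[300,250,550,450],2],P[300:305,180,2])
j=p[(p[:,2]>64)]; A=np.c_[2*j[:,:2],np.ones(len(j))]; print(len(j), cv2.minEnclosingCircle(j[:,:2].astype(np.float32)))
m=(P[...,2]>45)&(P[...,2]<80)&(u>385)&(u<455)&(v>240)&(v<350)
print('clips',np.nonzero(m)[0].size,P[m].round(0)[:30].tolist())
for n,(a0,a1,b0,b1) in dict(bowl=(305,360,140,195),bottle=(505,575,210,260)).items():
    m=(u>a0)&(u<a1)&(v>b0)&(v<b1)&(P[...,2]>15)&(P[...,2]<300); print(n,cv2.minEnclosingCircle(P[m][:,:2].astype(np.float32)),P[m][:,2].max(), P[m].mean(0))
E
```

```text
brush 662 px 316.6831970214844 269.1683349609375 12.537468910217285 80.7970199584961 5.710593223571777 mean [501.5  23.5  42.8] z pct [37.  43.2 48.6]
  axis [-0.99668068  0.08141015] -106.36625758777731 93.10424914441047
tray 870 px 422.490234375 322.7878112792969 31.778583526611328 28.007057189941406 77.90524291992188 mean [ 374.1 -244.6   10.2] z pct [ 4.1  9.5 18.8]
  axis [-0.98391721 -0.17862511] -40.56826966046094 39.060276399682
jug 1380 px 217.75003051757812 265.2500305175781 41.01219177246094 41.719295501708984 45.0 mean [516.7 267.8  25.8] z pct [ 2.3 10.3 71.6]
  axis [-0.95437216  0.29861979] -51.16530473735493 50.02107363907213
[-753.39324561   -7.79554037    1.5088094    -3.54293835] [ 4.74116355  0.1971831  -0.98010283 -5.1859507  -0.06030552]
251 ((515.8546142578125, 261.3377685546875), 51.376670837402344)
clips 128 [[538.0, -217.0, 51.0], [538.0, -223.0, 60.0], [538.0, -225.0, 62.0], [535.0, -214.0, 53.0], [535.0, -217.0, 55.0], [535.0, -219.0, 53.0], [535.0, -221.0, 57.0], [535.0, -223.0, 60.0], [535.0, -226.0, 59.0], [535.0, -227.0, 65.0], [533.0, -197.0, 51.0], [533.0, -199.0, 58.0], [533.0, -203.0, 48.0], [533.0, -216.0, 56.0], [533.0, -220.0, 49.0], [533.0, -221.0, 57.0], [533.0, -224.0, 56.0], [533.0, -225.0, 62.0], [533.0, -227.0, 64.0], [530.0, -193.0, 62.0], [530.0, -196.0, 59.0], [531.0, -200.0, 50.0], [530.0, -202.0, 54.0], [530.0, -216.0, 56.0], [531.0, -221.0, 45.0], [530.0, -223.0, 57.0], [530.0, -226.0, 58.0], [530.0, -227.0, 66.0], [528.0, -193.0, 60.0], [528.0, -196.0, 60.0]]
bowl ((764.874267578125, -14.154902458190918), 51.54179763793945) 97.06026177279682 [759.29442787 -12.29525592  69.05293925]
bottle ((588.072265625, -506.59710693359375), 34.442779541015625) 206.4380970273935 [ 585.24292957 -493.00932977  124.00434208]
```

View pics/crop1.png

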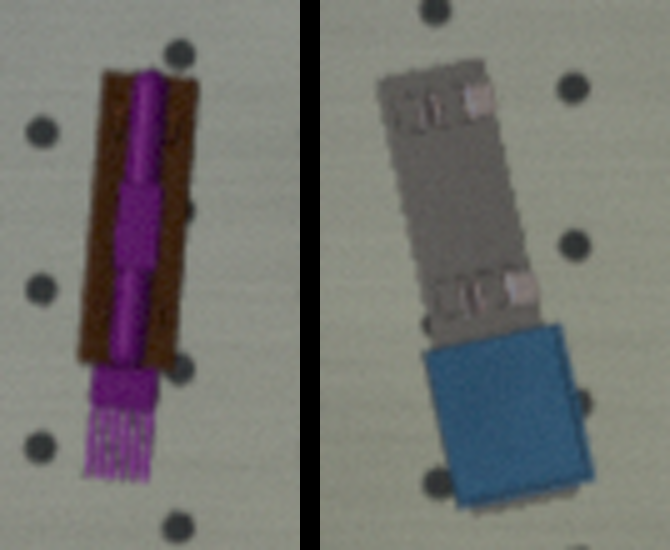

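```bash
cat >> h.py <<'E'
def quat(b, s=1, th=0.0):
    """b: brush x dir (horizontal), th: pitch tip down. tool y=fingers, x=s*brush y"""
    b=np.array([b[0],b[1],0.]); b/=np.linalg.norm(b); z=np.array([0,0,1.])
    bx=np.cos(th)*b-np.sin(th)*z; f=-np.sin(th)*b-np.cos(th)*z
    x=s*np.cross(z,b); M=np.stack([x,f,np.cross(x,f)],1)
    q=R.from_matrix(M).as_quat(); return np.array([q[3],q[0],q[1],q[2]]), bx
E
python3 - <<'E'
from h import *
c=load('wrist0.pkl'); print(np.round(c['mount'],3).tolist(), bot.tip_reach, c['cx'],c['cy'])
b=(-.9967,.0814); r=(-.984,-.1786)
t=load('top0.pkl')
print('tail,tip,orig',onz(t,319.6,229.4,35),onz(t,313.4,310.6,35),onz(t,317.6,260.4,45))
for s in (1,-1):
    for nm,bb,p in [('brush',b,(510,22,250)),('rack',r,(480,-220,250)),('brushlow',b,(510,22,35)),('racklow',r,(490,-220,40))]:
        print(s,nm,bot.ik(p,quat(bb,s)[0]))
    for th in (45,55,65):
      for yaw in (150,180,210):
        a=np.radians(yaw); q,bx=quat((np.cos(a),np.sin(a)),s,np.radians(th)); p=np.array([516,264,45])-125*bx
        print(s,th,yaw,p.round(),bot.ik(p,q))
E
```

```text
[[1.0, 0.0, 0.002, 0.315], [-0.002, -0.32, 0.947, -124.319], [0.001, -0.947, -0.32, 80.862], [0.0, 0.0, 0.0, 1.0]] 19.0 317.7472846797202 242.23236937733725
tail,tip,orig [606.62706672  15.09453086  35.        ] [405.16986418  29.92217085  35.        ] [528.95823302  20.01497794  45.        ]
1 brush [-2.86490715e-02  2.12057902e-01  1.63187392e+00 -4.44089210e-16
  1.29766083e+00  1.62363591e+00]
1 rack [-4.99134100e-01  2.51181018e-01  1.58369359e+00 -4.44089210e-16
  1.30671805e+00  8.92112809e-01]
1 brushlow [-2.86490715e-02  5.06203067e-01  1.80279446e+00 -4.44089210e-16
  8.32595124e-01  1.62363591e+00]
1 racklow [-4.90198821e-01  5.42613539e-01  1.72533588e+00 -4.44089210e-16
  8.73643232e-01  9.01048088e-01]
1 45 150 [593. 220. 133.] None
1 45 180 [604. 264. 133.] None
1 45 210 [593. 308. 133.] [0.39375629 0.4453539  1.79858272 0.66928135 0.14810927 0.81479367]
1 55 150 [578. 228. 147.] None
1 55 180 [588. 264. 147.] None
1 55 210 [578. 300. 147.] [ 0.38207133  0.40069288  1.91987826  2.42586461  0.17701516 -0.94439994]
1 65 150 [562. 238. 158.] None
1 65 180 [569. 264. 158.]
[... 456 characters left out ...]
089210e-16
  8.32595124e-01 -1.51795674e+00]
-1 racklow [-4.90198821e-01  5.42613539e-01  1.72533588e+00 -4.44089210e-16
  8.73643232e-01 -2.24054457e+00]
-1 45 150 [593. 220. 133.] None
-1 45 180 [604. 264. 133.] None
-1 45 210 [593. 308. 133.] [ 0.39375629  0.4453539   1.79858272  0.66928135  0.14810927 -2.32679898]
-1 55 150 [578. 228. 147.] None
-1 55 180 [588. 264. 147.] None
-1 55 210 [578. 300. 147.] [0.38207133 0.40069288 1.91987826 2.42586461 0.17701516 2.19719272]
-1 65 150 [562. 238. 158.] None
-1 65 180 [569. 264. 158.] [0.54579089 0.41934298 1.97087116 4.1793632  0.57786478 0.86488696]
-1 65 210 [562. 290. 158.] [0.36932834 0.38349975 2.02857924 2.79530116 0.42278918 1.82307027]
```

```bash
python3 - <<'E'
from h import *
for th in (40,50):
  for yaw in range(0,360,30):
   for s in (1,-1):
    a=np.radians(yaw); q,bx=quat((np.cos(a),np.sin(a)),s,np.radians(th)); p=np.array([516,262,45])-125*bx
    j=bot.ik(p,q); j2=bot.ik(p+[0,0,80],q)
    if j is not None: print(s,th,yaw,p.round(),j.round(2),None if j2 is None else j2.round(2))
# look at the brush
q,_=quat((-.9967,.0814),1)
bot.move_to([524,20,230],q)
c=cam('wrist'); save(c,'wb.pkl'); cv2.imwrite('pics/wb.png',c['image']); print(bot.read_state()['clock'])
E
```

```text
1 40 0 [420. 262. 125.] [ 0.38  0.65  1.45  0.24  1.7  -1.25] [ 0.38  0.55  1.4   0.25  1.84 -1.21]
-1 40 0 [420. 262. 125.] [0.38 0.65 1.45 0.24 1.7  1.9 ] [0.38 0.55 1.4  0.25 1.84 1.93]
1 40 30 [433. 214. 125.] [ 0.42  0.66  1.43 -0.07  1.74 -1.67] [ 0.42  0.56  1.39 -0.07  1.89 -1.68]
-1 40 30 [433. 214. 125.] [ 0.42  0.66  1.43 -0.07  1.74  1.48] [ 0.42  0.56  1.39 -0.07  1.89  1.47]
1 40 60 [468. 179. 125.] [ 0.45  0.64  1.46 -0.37  1.64 -2.07] [ 0.45  0.55  1.41 -0.38  1.78 -2.13]
-1 40 60 [468. 179. 125.] [ 0.45  0.64  1.46 -0.37  1.64  1.07] [ 0.45  0.55  1.41 -0.38  1.78  1.01]
1 40 90 [516. 166. 125.] [ 0.48  0.61  1.52 -0.61  1.42 -2.44] [ 0.48  0.51  1.47 -0.61  1.54 -2.52]
-1 40 90 [516. 166. 125.] [ 0.48  0.61  1.52 -0.61  1.42  0.71] [ 0.48  0.51  1.47 -0.61  1.54  0.62]
-1 40 120 [564. 179. 125.] [ 0.49  0.56  1.59 -0.8   1.11  0.38] [ 0.49  0.46  1.54 -0.75  1.23  0.26]
-1 40 150 [599. 214. 125.] [ 0.48  0.52  1.67 -0.9   0.76  0.05] [ 0.48  0.41  1.62 -0.79  0.87 -0.12]
-1 40 180 [612. 262. 125.] [ 0.44  0.48  1.72 -0.79  0.4  -0.47] [ 0.44  0.37  1.67 -0.58  0.53 
[... 1547 characters left out ...]
1] [ 0.57  0.48  1.54 -0.91  1.32  0.38]
1 50 210 [586. 302. 141.] [ 0.38  0.42  1.86  1.64  0.11 -0.16] [0.38 0.29 1.82 0.56 0.2  0.93]
1 50 240 [556. 332. 141.] [ 0.3   0.45  1.81  1.32  0.57 -0.24] [0.3  0.32 1.77 1.08 0.63 0.05]
1 50 270 [516. 342. 141.] [ 0.25  0.52  1.7   1.08  1.   -0.41] [ 0.25  0.4   1.66  1.    1.08 -0.25]
1 50 300 [476. 332. 141.] [ 0.25  0.61  1.56  0.85  1.38 -0.62] [ 0.25  0.5   1.51  0.83  1.48 -0.51]
-1 50 300 [476. 332. 141.] [0.25 0.61 1.56 0.85 1.38 2.52] None
1 50 330 [446. 302. 141.] [ 0.29  0.69  1.42  0.6   1.7  -0.89] [ 0.29  0.59  1.38  0.61  1.81 -0.81]
-1 50 330 [446. 302. 141.] [0.29 0.69 1.42 0.6  1.7  2.25] [0.29 0.59 1.38 0.61 1.81 2.33]
2.2083
```

View pics/wb.png

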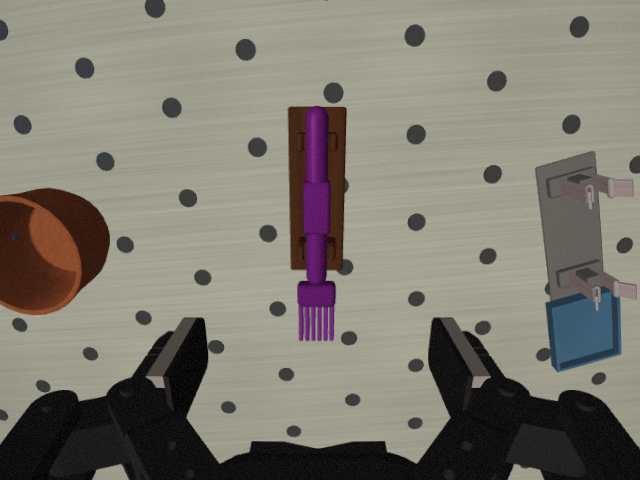

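The wrist view shows the brush vertical in frame: tail end at (317,106), square grip over rows 182–234 and columns 303–329, tip at (317,340). The rack is on the right with clips near (590,187) and (598,287). Next I'll enlarge the brush and take a closer look at the rack.

```bash
python3 - <<'E'
from h import *
c=load('wb.pkl'); im=c['image']
cv2.imwrite('pics/wbc.png',cv2.resize(im[170:250,280:355],None,fx=7,fy=7,interpolation=cv2.INTER_CUBIC))
P=pts(c); 
for (u,v,z) in [(316.5,182.5,45),(316,233.5,45),(317,106,35),(317,340,35)]: print(u,v,onz(c,u,v,z).round(1))
print('shelf z',P[60:100,450:500,2].mean(), P[150:170,400:410,2].mean(),'grip top',P[195:225,310:322].reshape(-1,3).mean(0), 'neck',np.median(P[140:175,314:320,2]))
q,_=quat((-.984,-.1786),-1)
bot.move_to([478,-222,230],q)
c=cam('wrist'); save(c,'wr.pkl'); cv2.imwrite('pics/wr.png',c['image']); print(bot.read_state()['clock'])
cv2.imwrite('pics/wrc.png',cv2.resize(c['image'][80:380,200:440],None,fx=2,fy=2,interpolation=cv2.INTER_CUBIC))
E
```

```text
316.5 182.5 [553.7  19.4  45. ]
316 233.5 [511.5  23.2  45. ]
317 106 [611.4  14.5  35. ]
317 340 [403.8  31.   35. ]
shelf z 2.7422022164477413 0.5262718124057923 grip top [532.19161211  21.96081607  46.57312094] neck 44.68528703318853
5.4917
```

View pics/wbc.png

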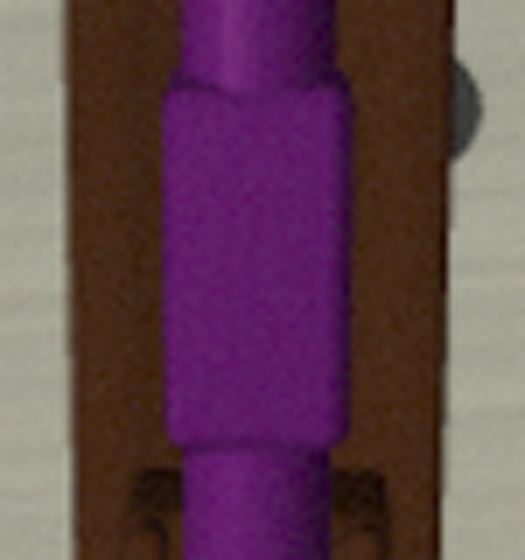

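View pics/wrc.png

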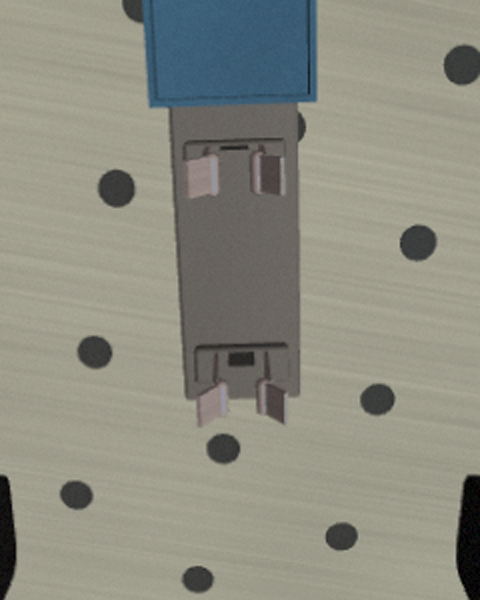

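```bash
python3 - <<'E'
from h import *
c=load('wr.pkl'); im=c['image']
a=cv2.resize(im[125:195,265:365],None,fx=6,fy=6,interpolation=cv2.INTER_CUBIC)
b=cv2.resize(im[240:300,265:365],None,fx=6,fy=6,interpolation=cv2.INTER_CUBIC)
g=np.vstack([a,b])
cv2.imwrite('pics/wrcc.png',g[:600] if 0 else cv2.resize(g,(600,780))[:,:])
cv2.imwrite('pics/ra.png',a);cv2.imwrite('pics/rb.png',b)
E
```

```text
(no output)
```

View pics/ra.png

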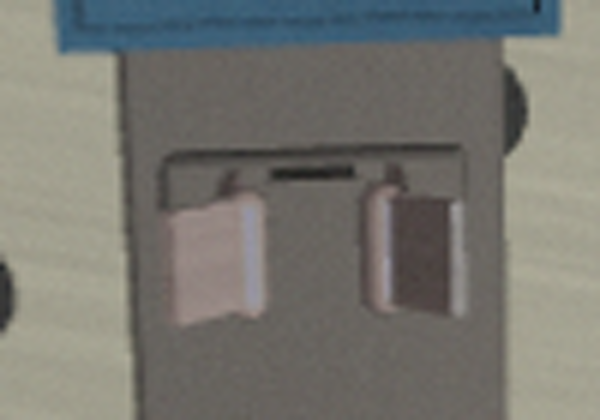

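View pics/rb.png

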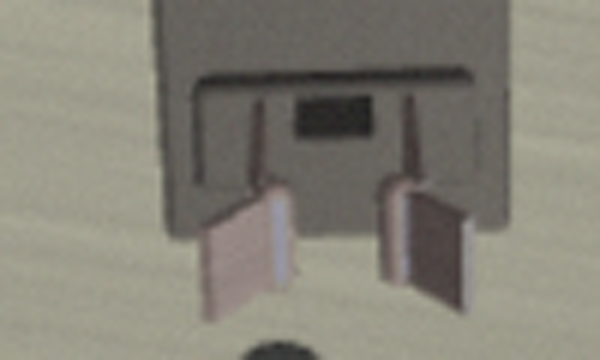

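```bash
python3 - <<'E'
from h import *
c=load('wr.pkl')
A=lambda x,y:(265+x/6,125+y/6); B=lambda x,y:(265+x/6,240+y/6)
def p(f,x,y,z): return onz(c,*f(x,y),z)[:2]
h1=p(A,315,252,49);h2=p(A,319,262,63);t1=p(B,336,235,49);t2=p(B,337.5,270,63)
print(h1,h2,t1,t2)
for h,t in((h1,t1),(h2,t2)): d=h-t;print('mid',(h+t)/2,'len',np.linalg.norm(d),d/np.linalg.norm(d))
# plate edges at z=5
L1,L2=p(A,125,60,5),p(B,163,230,5);R1,R2=p(A,503,60,5),p(B,507,230,5)
L1b,R1b=p(A,60,50,17),p(A,560,35,17)
print('plate',L1,L2,R1,R2,'tail edge mid',(p(B,170,238,5)+p(B,505,230,5))/2,'width',np.linalg.norm(L2-R2))
m1=(L1+R1)/2;m2=(L2+R2)/2;d=m1-m2;print(m1,m2,d/np.linalg.norm(d)); print('tray edge mid',(L1b+R1b)/2, np.linalg.norm(L1b-R1b),R1b-L1b)
t=load('top0.pkl'); f=lambda x,y:(385+(x-320)/5,240+y/5)
for x,y,z in [(430,73,5),(484,333,5)]: pass
TL,TR=onz(t,*f(380,82),5),onz(t,*f(484,62),5); print('top tail edge',(TL+TR)/2)
C=[onz(t,*f(*k),17)[:2] for k in((428,350),(560,326),(594,480),(460,505))]; print('tray c',np.mean(C,0), C)
P=pts(c); print(P[200:240,310:330,2].mean(),P[60:120,310:330].reshape(-1,3).mean(0))
E
```

```text
[ 439.84164646 -229.22747638] [ 439.063382  -228.8754577] [ 532.31314594 -209.36395007] [ 531.24299701 -209.4815449 ]
mid [ 486.0773962  -219.29571322] len 94.58085373679482 [-0.97769787 -0.21001636]
mid [ 485.15318951 -219.1785013 ] len 94.19769252829934 [-0.97857615 -0.20588522]
plate [ 423.5526113  -259.99439925] [ 555.74914984 -233.09884191] [ 413.78916698 -206.41970111] [ 545.7924574  -178.31513709] tail edge mid [ 551.39608717 -205.19651636] width 55.681146166629475
[ 418.67088914 -233.20705018] [ 550.77080362 -205.7069895 ] [-0.97901112 -0.20380683]
tray edge mid [ 415.72500823 -234.33944757] 69.46513168698218 [-14.44016973  67.94767118]
top tail edge [ 546.25625616 -208.87287942    5.        ]
tray c [ 374.03400516 -244.8412698 ] [array([ 406.3190321 , -203.74910613]), array([ 418.47825257, -270.11878151]), array([ 341.94488277, -286.32835444]), array([ 329.39385318, -219.16883712])]
6.3438001478034085 [ 382.12338719 -238.04813228   10.69367324]
```

Measured poses (the top camera reads about 3 mm low in x compared with the wrist camera, so I use the wrist values):
- **Rack:** origin about (485.3, -219.3), direction (-0.979, -0.206).
- **Brush:** origin about (532, 21.3), direction (-0.997, 0.079).

Now the grasp.

```bash
python3 - <<'E'
from h import *
q,_=quat((-.9968,.0793),-1)
bot.move_to([531.8,21.3,125],q)
bot.move_gripper(60)
bot.servo_line([531.8,21.3,35],speed=90,until_force=15)
print(bot.read_state()['ee_pos'])
bot.move_gripper(15,80)
s=bot.read_state();print(s['grip_width'],s['ft_force'],s['clock'])
bot.servo_line([531.8,21.3,160],speed=120)
s=bot.read_state();print(s['grip_width'],s['ft_force'],s['ee_pos'],s['clock'])
c=cam('wrist');save(c,'wg.pkl');cv2.imwrite('pics/wg.png',c['image'])
E
```

```text
[532.12867285  21.28672753  35.55436484]
20.514151753812744 [-1.01600626  0.34552423  6.56409445] 8.5
21.121257373316393 [-0.03503768 -0.78344038 -1.03140121] [531.47566821  21.31074132 159.22788893] 9.6917
```

View pics/wg.png

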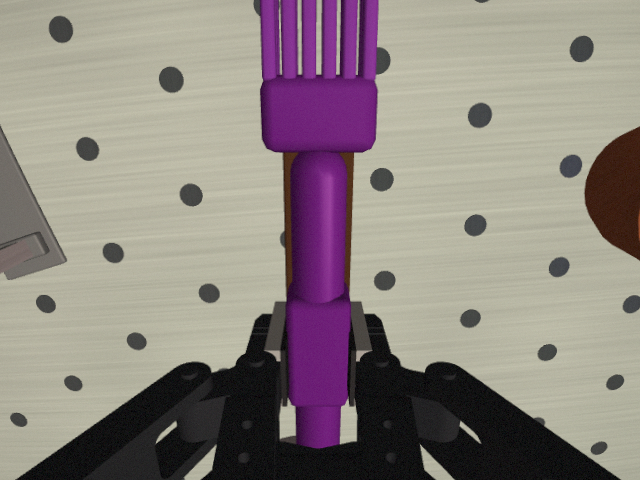

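```bash
python3 - <<'E'
from h import *
c=load('wg.pkl'); z0=159.2
b=np.array([-.9968,.0793]); o=np.array([531.5,21.3])
for n,u,v,h in [('grip front (22)',318,297,10),('grip back(-22)',318,404,10),('head back(69)',318,152,7),('ferrule/bristle',318,76,6)]:
    p=onz(c,u,v,z0+h)[:2]-o; print(n,p@b, p@[-b[1],b[0]])
P=pts(c)
for v in (100,130,180,220,260,310,340,370): print(v,np.median(P[v,310:326,2]).round(1),((P[v,318,:2]-o)@b).round(1))
E
```

```text
grip front (22) 23.42798633324566 -0.10670847272264888
grip back(-22) -19.689509276340953 -0.15864447836865797
head back(69) 69.11114747069699 -0.05862912657997444
ferrule/bristle 90.17105748187886 -0.0362201830803346
100 167.7 83.6
130 167.0 75.4
180 168.2 61.4
220 168.6 49.0
260 168.2 36.1
310 169.5 19.0
340 169.6 7.6
370 169.5 -4.7
```

The brush is held level and centred to about 1 mm. Next is the dip.

```bash
python3 - <<'E'
from h import *
q,bx=quat((0,1),-1,np.radians(50))
tip=np.array([518,266,44.]); p=tip-126*bx
bot.move_to(p+[0,0,85],q)
c=cam('wrist');save(c,'wd.pkl');cv2.imwrite('pics/wd.png',c['image'])
c=cam('scene');save(c,'sd.pkl');cv2.imwrite('pics/sd.png',cv2.resize(c['image'][180:400,320:520],None,fx=2.7,fy=2.7,interpolation=cv2.INTER_CUBIC))
s=bot.read_state();print(p,s['ee_pos'],s['clock'],s['ft_force'])
E
```

```text
[518.         185.00876118 140.52159983] [518.09553131 184.62751911 225.51262487] 11.7167 [ 0.24276122  0.37478837 -0.13204254]
```

View pics/wd.png

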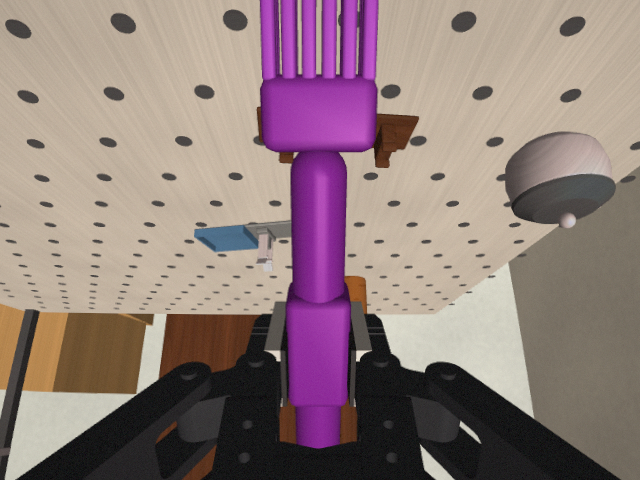

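View pics/sd.png

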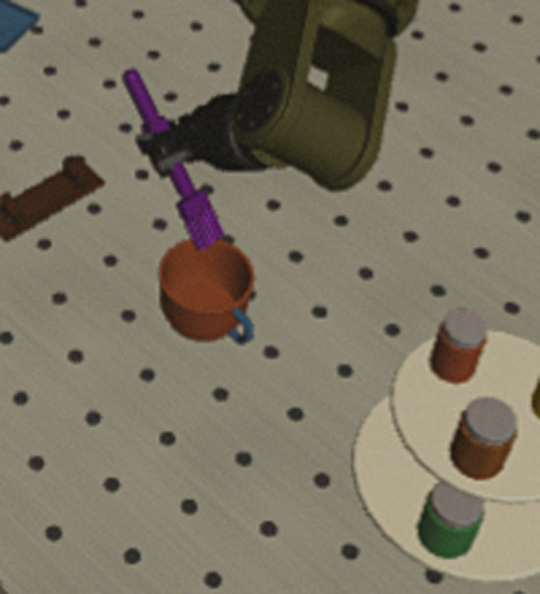

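The wrist view shows no change in the grip. The scene crop shows the tip at (207,245), above the jug mouth at about (207,275). I'll lower it.

```bash
python3 - <<'E'
from h import *
q,bx=quat((0,1),-1,np.radians(50))
p=np.array([518,266,44.])-126*bx
print(bot.servo_line(p,speed=90,until_force=6)); bot.dwell(0.2)
c=cam('scene');cv2.imwrite('pics/sd2.png',cv2.resize(c['image'][180:400,320:520],None,fx=2.7,fy=2.7,interpolation=cv2.INTER_CUBIC))
s=bot.read_state();print(s['ee_pos'],s['clock'],s['ft_force'])
E
```

```text
False
[518.06938932 185.04648673 140.86990607] 13.0583 [-0.29879809  0.09213347 -0.63566638]
```

View pics/sd2.png

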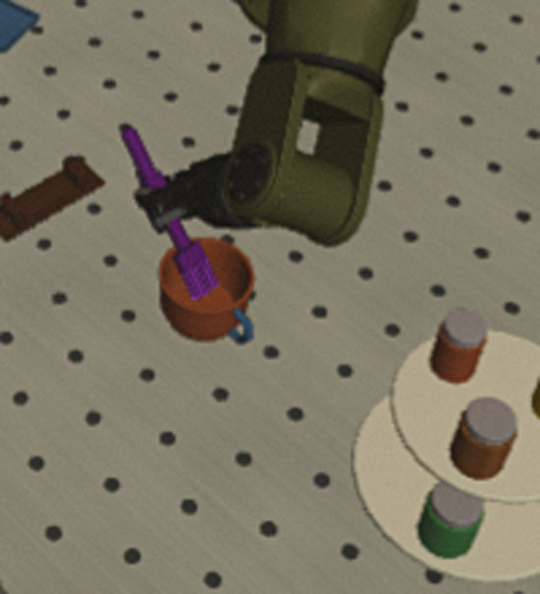

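The bristle tip is inside the mouth at (205,297), with no contact force. I'll withdraw and go over the rack.

```bash
python3 - <<'E'
from h import *
q,bx=quat((0,1),-1,np.radians(50))
p=np.array([518,266,44.])-126*bx
bot.servo_line(p+[0,0,95],speed=110)
q,_=quat((-.979,-.205),-1)
bot.move_to([486.3,-219.1,130],q)
bot.servo_line([486.3,-219.1,90],speed=60,until_force=5)
bot.dwell(.2)
c=cam('wrist');save(c,'wp.pkl');cv2.imwrite('pics/wp.png',c['image'])
s=bot.read_state();print(s['ee_pos'],s['clock'],s['ft_force'])
E
```

```text
[ 486.40801572 -219.15485391   90.29793323] 17.6 [-0.20415941 -0.34103478 -1.01257907]
```

View pics/wp.png

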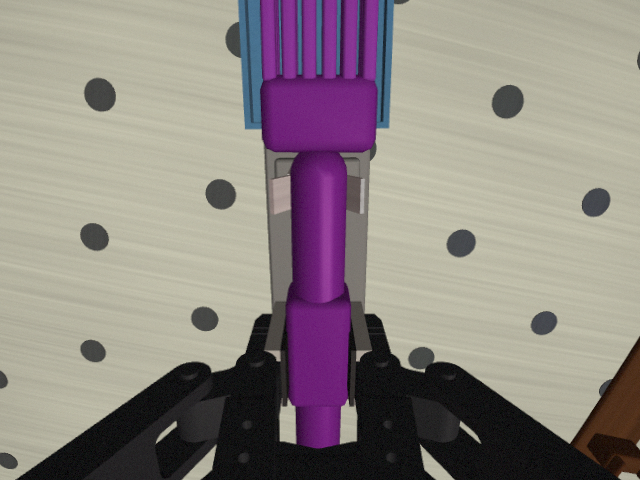

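The handle at column 319 is centred over the clip jaws (273 and 367) and over the tray (247–391). Now I'll press straight down.

```bash
python3 - <<'E'
from h import *
def st(t):
    s=bot.read_state();print(t,s['ee_pos'].round(2),s['ft_force'].round(1),s['grip_width'].round(2),s['clock'])
P=lambda z:[486.3,-219.1,z]
bot.servo_line(P(62),speed=60,until_force=8); st('a')
for z in (56,52,48,45,42,40):
    r=bot.servo_line(P(z),speed=25,until_force=40); st((z,r))
    if r: break
c=cam('wrist');save(c,'wq.pkl');cv2.imwrite('pics/wq.png',c['image'])
c=cam('scene');cv2.imwrite('pics/sq.png',cv2.resize(c['image'][150:250,250:360],None,fx=5,fy=5,interpolation=cv2.INTER_CUBIC))
E
```

```text
Traceback (most recent call last):
AttributeError: 'float' object has no attribute 'round'
```

```bash
python3 - <<'E'
from h import *
def st(t):
    s=bot.read_state();print(t,s['ee_pos'].round(2),s['ft_force'].round(1),s['moment'].round(2),round(s['grip_width'],2),s['clock'])
P=lambda z:[486.3,-219.1,z]
st('a')
for z in (56,52,48,45,42,40):
    r=bot.servo_line(P(z),speed=25,until_force=40); st((z,r))
    if r: break
c=cam('wrist');save(c,'wq.pkl');cv2.imwrite('pics/wq.png',c['image'])
c=cam('scene');cv2.imwrite('pics/sq.png',cv2.resize(c['image'][150:250,250:360],None,fx=5,fy=5,interpolation=cv2.INTER_CUBIC))
E
```

```text
a [ 486.32 -219.1    61.89] [ 0.3  0.2 -1. ] [0.02 0.01 0.03] 20.69 18.2167
(56, False) [ 486.76 -219.35   56.53] [0.9 0.2 5.2] [-0.02  0.08  0.06] 20.64 18.6083
(52, False) [ 487.38 -219.45   53.07] [2.9 1.1 8.2] [ 0.17 -0.43  0.08] 20.92 18.9167
(48, False) [ 487.2  -219.29   48.67] [5.1 0.7 5.5] [ 0.13 -0.72  0.04] 21.1 19.225
(45, False) [ 486.45 -219.07   44.87] [ 5.2 -0.4 -1.5] [ 0.07 -0.83  0.05] 20.81 19.4917
(42, False) [ 485.87 -219.07   41.47] [ 1.6 -1.7 -5. ] [-0.2  -0.34  0.09] 20.77 19.7583
(40, False) [ 486.16 -219.18   40.48] [-4.5 -0.1  8.9] [0.08 0.52 0.02] 20.52 20.0083
```

View pics/wq.png

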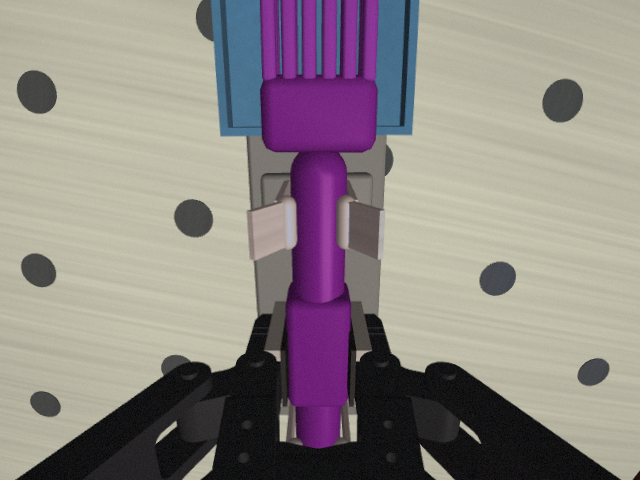

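View pics/sq.png

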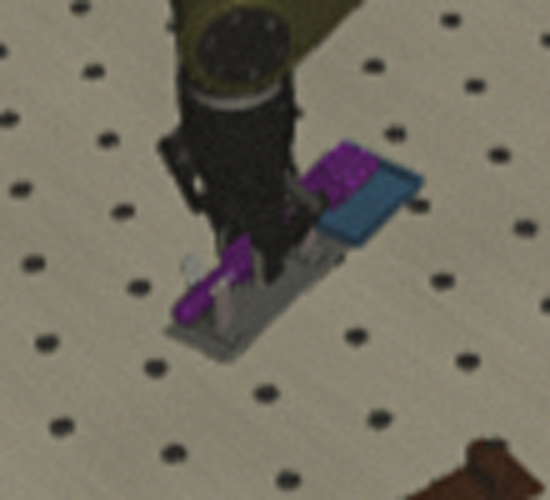

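```bash
python3 - <<'E'
from h import *
def st(t):
    s=bot.read_state();print(t,s['ee_pos'].round(2),s['ft_force'].round(1),round(s['grip_width'],2),s['clock'])
c=load('wq.pkl'); a=onz(c,318,297,50);b=onz(c,318,223,49);t=onz(c,318,134,17);h=onz(c,318,152,47); print('clip - origin',22+np.linalg.norm((b-a)[:2]),'tray edge',22+np.linalg.norm((t-a)[:2]),'head back',22+np.linalg.norm((h-a)[:2]))
P=lambda z:[486.3,-219.1,z]
r=bot.servo_line(P(38),speed=20,until_force=22); st(r)
bot.servo_line(P(40),speed=20); st(0)
bot.move_gripper(50); st(1)
bot.servo_line(P(140),speed=120); st(2)
q,_=quat((-.979,-.205),-1)
M=np.array([478,-222,230])
bot.move_to(M,q); bot.dwell(.2)
c=cam('wrist');save(c,'wf.pkl');cv2.imwrite('pics/wf.png',c['image'])
c=cam('top');save(c,'tf.pkl');cv2.imwrite('pics/tf.png',c['image']);st(3)
E
```

```text
clip - origin 46.663097461586744 tray edge 71.35522112900391 head back 67.86804532209268
False [ 486.25 -219.22   40.22] [-15.3   4.8  33.7] 20.89 20.3583
0 [ 486.34 -219.18   40.42] [-3.7  1.6 10.1] 20.91 20.6083
1 [ 486.24 -219.04   39.79] [-0.2  0.3 -1.1] 49.79 21.0
2 [ 485.98 -218.96  139.27] [-0.5 -0.6 -0.7] 49.99 21.9833
3 [ 477.85 -221.86  229.  ] [ 0.4  0.3 -0.2] 49.83 22.7333
```

View pics/wf.png

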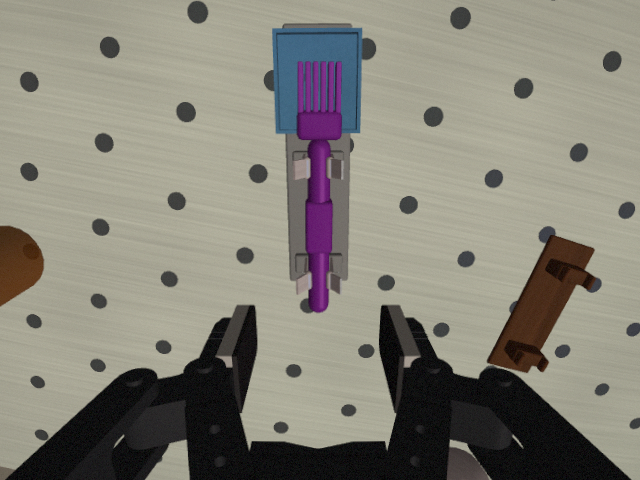

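View pics/tf.png

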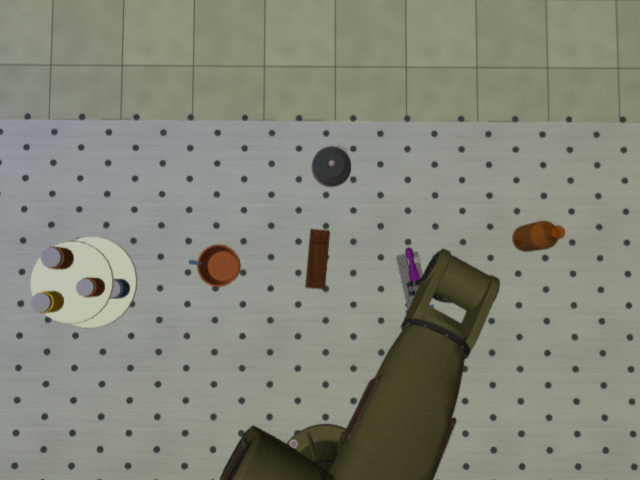

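The brush lies in both clips, with the bristles over the tray and the grip midway at (319,227). The jug, bottle and bowl have not moved. I'll check its height before handing in.

```bash
python3 - <<'E'
from h import *
c=load('wf.pkl');P=pts(c)
print('grip',np.median(P[208:245,312:326,2]),'head neck',np.median(P[160:190,316:321,2]),'tail neck',np.median(P[268:300,316:321,2]))
o=onz(c,319,(201+253.5)/2,50); print('grip centre',o)
cv2.imwrite('pics/wfc.png',cv2.resize(c['image'][130:320,270:370],None,fx=3,fy=3,interpolation=cv2.INTER_CUBIC))
E
```

```text
grip 50.91571121587475 head neck 49.70274061409671 tail neck 49.94266704636158
grip centre [ 485.9253843  -218.92762335   50.        ]
```

View pics/wfc.png

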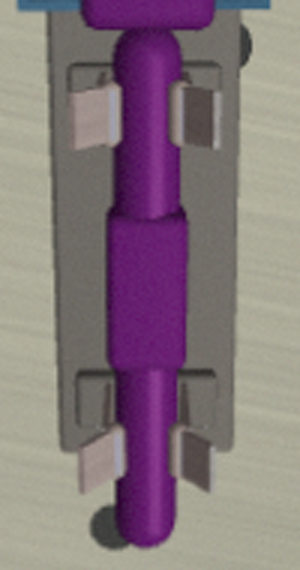

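The grip top is at 50.9 mm (50 expected) and the necks at 49.7 and 49.9 mm (49 expected), so the brush is level and home, with both pairs of lips over the handle. I'm handing the job in.

```bash
python3 -c "
from rig import bot
print(bot.finish_job())"
```

```text
the job is handed in; nothing more can be done
None
```

The brush is clipped into the drying rack with its bristles over the blue drip tray. I gripped it by the square grip and dipped the tip about 25 mm below the jug's rim without contact. Then I pressed it straight down into both clips, let go and moved the arm clear. It was handed in at about 23 s of the 48 s allowed, and no verdict was reported.

**Last checks:**
- **Seating:** both pairs of lips are over the handle. Depth puts the grip top at 50.9 mm and the two necks at 49.7 and 49.9 mm, so it is level and within about 1 mm of fully home.
- **Centring:** the grip centre is within about 1 mm of midway between the clips.
- **Forces:** the wrist force peaked at about 37 N in the readings taken, during a final push against the clip bottoms.
- **Other objects:** in the last top picture the jug, bottle and sugar bowl are at the same pixel positions as at the start.

**Disagreement:** the top camera read about 3 mm lower in x than the wrist camera. I used the wrist camera, and the fit agreed with it. No check failed.

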